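# Draw out the empty reagent carrier of an analyser

## Task

One of the three reagent carriers in the analyser's loading bay is empty. Hook a fingertip behind the upright blue lip at its front end and draw that carrier out along its rail to the stop, ready for loading, then let go of it; do not pinch the lip or press on the carrier's white front. Leave the two full carriers fully home, and leave all three cassettes and the bottle standing where they are.

Things in the scene. Friction and masses are not known exactly. Their poses are not given: they have to be found in the camera images.
- analyser: White fixed benchtop analyser, 320 mm wide. Origin: bench height, middle of its deck's front edge; x to the rear, z up. Open deck 262 mm deep, cheeks 72 mm high, three lanes at y = -72, 0, +72 mm with one carrier each. From x = 250 mm a cabinet 280 mm high, its raised smoked cover leaning back above it. Nothing hangs over the lips.
- carrier_empty (a joint): How far the empty carrier (grey tray 64 mm wide, 8 mm from its neighbours, walls up to 60 mm above the bench) is drawn out, m: 0 home, 0.16 at the stop; starts 0 to 0.03, in any lane. Slides along the analyser's -x, friction 2 N, stays where left. Behind the lip: finger well 56 long, 58 wide, floor 35 mm above the bench; then a wall and the empty 162 mm nest.
- lip_empty: Upright blue lip at the front end of the empty carrier: plate 6 mm thick, 60 mm wide, moves with it. Origin: middle of the top edge of its inner (rear) face, 88 mm above the bench; x points to the rear, into the finger well (the carrier is drawn along -x), y across the lane, z up. It stands 53 mm above the well's floor and 28 mm above the carrier's side walls.
- front_empty: White outer front cover of the empty carrier, 64 mm wide, 6 mm thick, against the outer face of the blue lip (its outer face is 12 mm in front of the lip's inner face) and closing round the lip's ends; top 86 mm above the bench. Origin: below the lip's inner face, 25 mm above the bench. Not to be pressed or gripped.
- carrier_full1 (a joint): How far the carrier that holds cassette_1 is drawn out, in m: 0 = fully home (as it starts). Same shape, friction and blue lip as the empty one.
- carrier_full2 (a joint): How far the carrier that holds cassette_2 is drawn out, in m: 0 = fully home (as it starts). Same shape, friction and blue lip as the empty one.
- cassette_1: White reagent cassette with an orange band and three orange caps, 156 x 52 x 74 mm, loose in the nest of a full carrier. Origin: centre of its underside; x along its length. Its top is 109 mm above the bench; its near end lies 63 mm behind the inner face of that carrier's lip.
- cassette_2: White reagent cassette with a green band and three green caps, same size and seat as cassette_1, in the other full carrier.
- cassette_new: Fresh cassette with an orange band and caps, 156 x 52 x 74 mm, standing on the bench, waiting to be loaded by someone later. Origin: centre of its underside; x along its length.
- bottle: White round bottle with a blue cap, 60 mm across, 130 mm high, standing on the bench. Origin: centre of its underside.
Mind the look-alikes: they are no part of the job. What is shaped like the bottle but brown or red is not meant.

How it is judged:
By the outcome, as a careful person would: the job done as asked, in the order asked, and still so for the second after the job is handed in, with the robot touching nothing.
It also fails if it takes over 32 s, if anything falls off the work surface, if the arm or the gripper's body presses on something with over 40 N, if the wrist force passes 120 N, or if a joint passes its speed limit or range.

## Robot

A 7-joint arm with a two-finger parallel gripper is mounted at the origin on the work surface. World frame = base frame: x ahead of the robot, y to its left, z up, the work surface at z = 0. Lengths are in m, angles in rad, forces in N, time in s.
With the tool pointing down it reaches from about 0.4 to 0.875 m from the base axis. Payload 6.5 kg.
Tool frame: the origin (TCP) lies midway between the tips of the shut fingers; the grasp point (between the pads) lies 19 mm behind it; z points along the fingers, y is the direction in which the jaws open and shut (so a half turn about z gives the same grasp; the last joint's range is limited). The gripper opens to 85 mm and grips with 20 to 120 N. Pads are 22 mm wide; open, the fingers measure 114 mm over their backs; the gripper's body (76 mm by 85 mm) begins 54 mm behind the grasp point. The pads swing forward as they close: fully open they stand 13 mm farther back than shut.
Start: joints at [1.244, 0.536, -0.004, 1.538, 0.003, 1.067, -0.071], TCP at [0.168, -0.628, 0.231] pointing down, gripper open.
Joint ranges: [-2.7, 2.7], [-0.37, 2.16], [-1.27, 1.26], [0.24, 2.4], [-1.31, 4.45], [0.19, 1.91], [-2.76, 2.76]. Speed limits (rad/s): [2.39, 2.39, 3.14, 3.14, 3.14, 3.14, 3.14].

## Interface

Orientations are given as a unit quaternion [x, y, z, w].
In Python, from workcell import robot gives the robot as it stands. Calls block until the motion is done:
- robot.move_ptp(position, orientation): joint-space move of the TCP to a pose.
- robot.move_linear(position, vel=0.15, ori=None): straight line of the TCP; ori=None keeps the orientation; vel is the mean speed in m/s.
- robot.movej(angles): joint-space move.
- robot.move_gripper(opening, strength=None): finger opening in m; strength is the grip in N (None keeps the last); returns when the fingers have stopped.
- robot.pause(seconds).
- robot.ik(position, orientation): joint angles nearest the present ones, or None.
- robot.read_state(): the state.
- robot.capture(name): name is "side" or "top"; returns the picture (384x512x3 uint8, blue, green, red); there is no depth.
- robot.camera_info(name): a dict with "vertical_fov" (degrees; the focal length in pixels is half the picture's height over the tangent of half this angle, whatever the lens; pixels are square), "cx", "cy" (the principal point, pixels), "R" (3x3) and "t" (3): a world point X has camera coordinates R X + t. Camera axes: x right, y down, z forward; pixel columns grow to the right and rows downward; lengths in m; the calibration is good to about 2 mm. A picture is of the moment at which its call begins. camera_info takes no time and is no camera call.
A pose or a line that the arm cannot do raises robot.IKError and nothing moves.
- robot.close_job(): hands the job in, once; it reports no verdict.
The state is a dict: "t": time; "joint_pos": joint angles; "joint_vel": joint speeds; "effort": joint torques, N m; "tool_pos": TCP position; "orientation": TCP orientation; "ft_force": force on the tool from outside, world axes, zero at the start; "ft_torque": the same for the moment, N m; "grip_width": finger opening in m.
Only numpy, scipy, OpenCV 4.12 (cv2) and the standard library are available. Lean on these libraries where they do the work, as an engineer would, in place of code of your own. Each camera call takes 0.05 s, during which the arm holds its last target. There are 200 camera calls.

## Working session

There is one attempt and no reset: what is moved stays moved. The work goes in short steps, each a Python script; the robot and the scene stay as the last script left them, time stands still between calls to the robot, and variables do not carry over. Pictures are saved under pics/ and viewed, about 8 in all and at most 12, crops included, and the job is handed in when it is done.

```bash
mkdir -p pics
python3 - <<'E'
from workcell import robot
import cv2
for n in("side","top"):
    cv2.imwrite(f"pics/{n}0.png",cv2.resize(robot.capture(n),(768,576),interpolation=cv2.INTER_CUBIC)); print(n,robot.camera_info(n))
s=robot.read_state(); print(s['t'],s['tool_pos'],s['orientation'],s['grip_width'])
E
```

```text
side {'vertical_fov': 46.98550974954561, 'cx': 246.9284687285612, 'cy': 188.97931821762685, 'R': array([[-0.92002019, -0.3916109 , -0.01427419],
       [-0.19074794,  0.47935292, -0.85664228],
       [ 0.34231282, -0.78540543, -0.51571334]]), 't': array([0.5806361 , 0.13643442, 1.00230027])}
top {'vertical_fov': 52.80672306447885, 'cx': 252.68855306995502, 'cy': 194.0512615157973, 'R': array([[-0.01293101, -0.99935341, -0.03354921],
       [-0.99807116,  0.01493728, -0.06025638],
       [ 0.06071856,  0.03270533, -0.99761897]]), 't': array([0.11774941, 0.5985476 , 1.05046608])}
0.1 [ 0.16744155 -0.62746394  0.23047214] [ 9.91502795e-01  1.30082907e-01 -1.82347117e-04 -7.82424321e-04] 0.08559022945236204
```

View pics/side0.png

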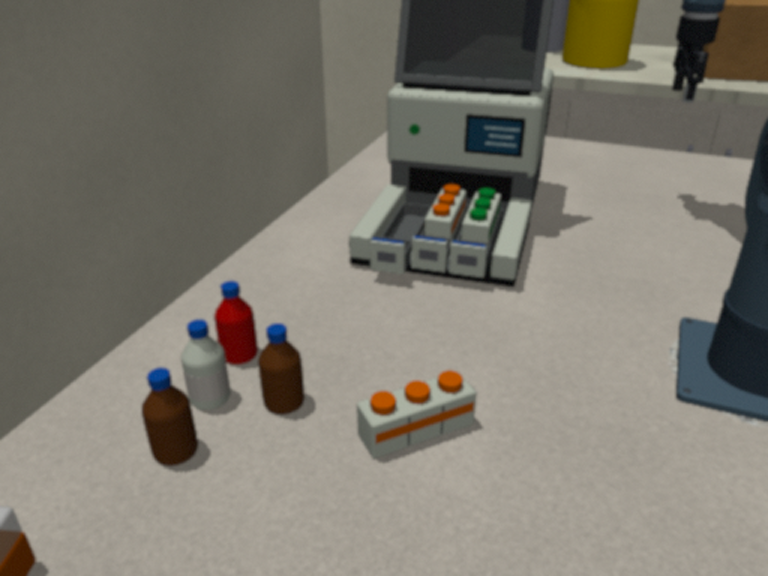

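View pics/top0.png

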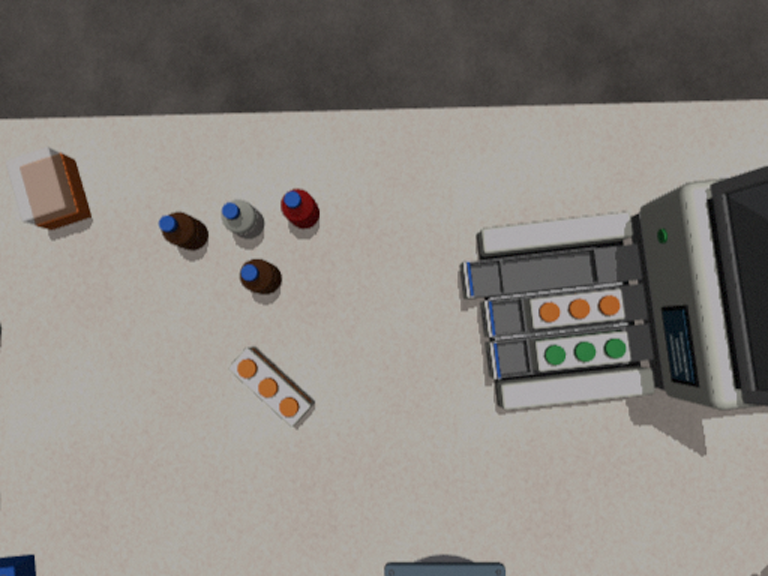

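The side view shows three carrier fronts. The left one, near (388,250), has no cassette; the middle has orange caps (430,250) and the right green (468,255). In the top view the empty carrier is the farthest lane, lip near (468,278), drawn out a little. The look-alikes are the lips at (490,318) and (496,358), both in front of cassettes. Next I'll crop closer.

Run:
```python
from workcell import robot
import cv2,numpy as np
t=robot.capture("top");s=robot.capture("side")
a=cv2.resize(t[160:260,300:400],(600,600),interpolation=cv2.INTER_CUBIC)
b=cv2.resize(s[150:190,232:332],(800,320),interpolation=cv2.INTER_CUBIC)
cv2.imwrite("pics/t1.png",a);cv2.imwrite("pics/s1.png",b)
```

```text
(no output)
```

View pics/t1.png

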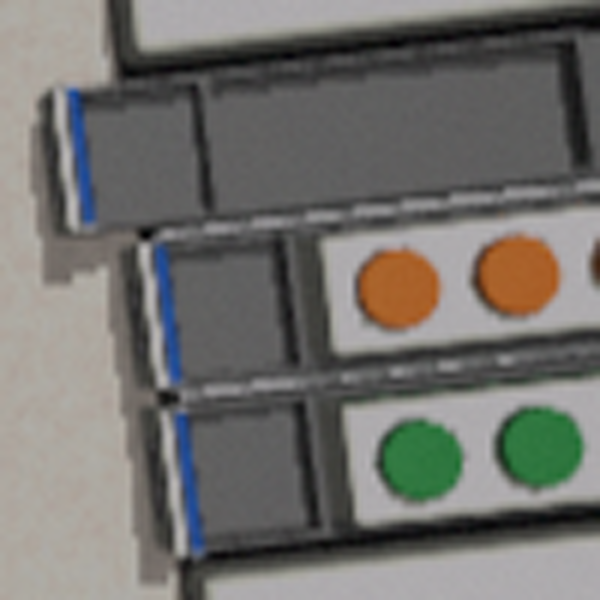

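View pics/s1.png

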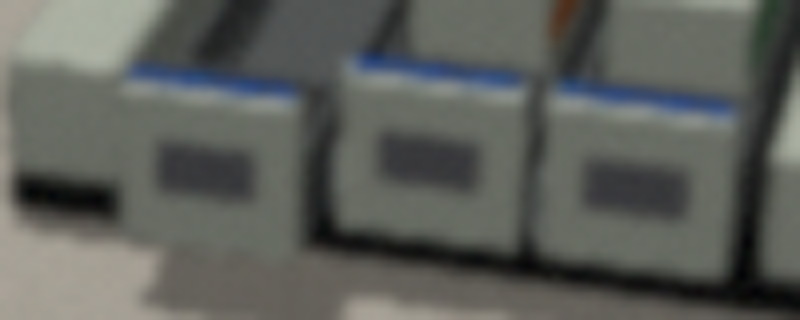

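The empty carrier's lip is confirmed: no cassette behind it. In the top crop its inner edge runs (81,88)–(95,222), and in the side crop its top edge runs (130,66)–(298,92). Triangulating all three lips now.

```bash
cat > h.py <<'E'
from workcell import robot
import numpy as np, cv2
def P(n):
    c=robot.camera_info(n); f=192/np.tan(np.radians(c['vertical_fov']/2))
    return np.array([[f,0,c['cx']],[0,f,c['cy']],[0,0,1]]),np.array(c['R']),np.array(c['t'])
def ray(n,px):
    K,R,t=P(n); return -R.T@t, R.T@np.linalg.solve(K,[*px,1])
def atz(n,px,z):
    o,d=ray(n,px); return o+d*(z-o[2])/d[2]
def tri(p,q):
    M=[np.array(P(n)[0])@np.c_[P(n)[1],P(n)[2]] for n in("top","side")]
    X=cv2.triangulatePoints(M[0],M[1],np.array(p,float),np.array(q,float))[:,0]; return X[:3]/X[3]
T=lambda p:((p[0]+.5)/6-.5+300,(p[1]+.5)/6-.5+160)
S=lambda p:((p[0]+.5)/8-.5+232,(p[1]+.5)/8-.5+150)
E
python3 - <<'E'
from h import *
np.set_printoptions(precision=4,suppress=True)
L={'E':[((81,88),(130,66)),((95,222),(298,92))],'O':[((168,247),(350,56)),((182,380),(524,78))],'G':[((188,412),(556,80)),((203,550),(738,102))]}
for k,v in L.items():
    A=[tri(T(a),S(b)) for a,b in v]; Z=[atz("top",T(a),.088) for a,b in v]; Z2=[atz("side",S(b),.088) for a,b in v]
    print(k,*A,'| top@.088',*[z[:2] for z in Z],'| side',*[z[:2] for z in Z2],np.linalg.norm(Z[1]-Z[0]),np.degrees(np.arctan2(*(Z[1]-Z[0])[[1,0]])))
# rail axis: long side rims at z~.06/.072 in 768-wide top view
H=lambda p:((p[0]+.5)/1.5-.5,(p[1]+.5)/1.5-.5)
for n,p in dict(cheekL=(482,231),cheekL2=(630,214),cheekR=(499,409),cheekR2=(645,395),cab1=(640,206),cab2=(660,392),cabB=(700,185),cabB2=(722,405)).items(): print(n,atz("top",H(p),.28 if 'cab' in n else .072))
E
```

```text
E [ 0.6466 -0.0492  0.0879] [ 0.5877 -0.0544  0.0866] | top@.088 [ 0.645  -0.0498] [ 0.587  -0.0545] | side [ 0.6478 -0.0487] [ 0.5872 -0.0517] 0.05810968338214077 -175.36711935153113
O [ 0.5783 -0.0846  0.0878] [ 0.5191 -0.0899  0.0879] | top@.088 [ 0.5758 -0.0854] [ 0.5189 -0.0899] | side [ 0.58   -0.0835] [ 0.5192 -0.0896] 0.057113815829787966 -175.43145974531748
G [ 0.507  -0.0915  0.0887] [ 0.4468 -0.0968  0.0891] | top@.088 [ 0.5053 -0.0921] [ 0.4467 -0.097 ] | side [ 0.5087 -0.0921] [ 0.4472 -0.099 ] 0.058738368884456195 -175.24108230137247
cheekL [ 0.7004 -0.0742  0.072 ]
cheekL2 [ 0.7255 -0.3316  0.072 ]
cheekR [ 0.3908 -0.096   0.072 ]
cheekR2 [ 0.4125 -0.3448  0.072 ]
cab1 [ 0.6975 -0.2626  0.28  ]
cab2 [ 0.4415 -0.2793  0.28  ]
cabB [ 0.7253 -0.3457  0.28  ]
cabB2 [ 0.4233 -0.3611  0.28  ]
```

All three lips triangulate to z = 0.087–0.089, against 0.088 in the text. Lane spacing comes to 71.8 mm against 72, and the rail is turned about 5.2°. The empty carrier is already out by about 29 mm, so about 131 mm remain. Next I'll plan the reach, keeping clear of the cabinet.

```bash
cat >> h.py <<'E'
from scipy.spatial.transform import Rotation as Ro
th=np.radians(5.2); rear=np.array([np.sin(th),-np.cos(th),0]); lat=np.array([np.cos(th),np.sin(th),0])
lip=np.array([.6167,-.052,.088])
def down(yt):
    zt=np.array([0,0,-1.]); return Ro.from_matrix(np.c_[np.cross(yt,zt),yt,zt]).as_quat()
def st():
    s=robot.read_state(); print(round(s['t'],2),np.round(s['tool_pos'],4),'F',np.round(s['ft_force'],1),'g',round(s['grip_width'],4)); return s
E
python3 - <<'E'
from h import *
np.set_printoptions(precision=3,suppress=True)
s=robot.read_state(); q0=Ro.from_quat(s['orientation']); print(q0.as_matrix())
print('A',robot.ik([.42*.2588,-.42*.966,.42],s['orientation']), robot.ik([.42*.2588,-.42*.966,.35],s['orientation']))
well=lip+.028*rear
for sg in(1,-1):
    for z in(.2,.057): print(sg,z,robot.ik([*well[:2],z],down(sg*lat)))
    print(robot.ik([*(lip-.131*rear)[:2],.057],down(sg*lat)))
E
```

```text
[[ 0.966  0.258 -0.   ]
 [ 0.258 -0.966  0.001]
 [-0.    -0.001 -1.   ]]
A [ 1.224 -0.033 -0.021  1.824 -0.001  1.352 -0.107] [ 1.227  0.01  -0.026  1.945  0.     1.187 -0.108]
1 0.2 [ 0.469  0.599 -0.596  1.612  0.374  1.047 -0.144]
1 0.057 [ 0.436  0.787 -0.548  1.688  0.53   0.819 -0.261]
[ 0.172  0.763 -0.53   1.729  0.514  0.792 -0.515]
-1 0.2 [-0.625  0.792  1.09   1.68  -0.761  1.155 -2.376]
-1 0.057 [-0.612  1.057  1.082  1.753 -1.082  1.057 -2.171]
[-0.884  1.041  1.082  1.794 -1.084  1.039 -2.411]
```

Run:
```python
from h import *
np.set_printoptions(precision=3,suppress=True)
s=robot.read_state()
robot.move_ptp([.42*.2588,-.42*.966,.42],s['orientation']); s=st()
j=np.array(s['joint_pos']); j[0]=.1; robot.movej(list(j)); s=st()
well=lip+.028*rear
print(robot.ik([*well[:2],.16],down(lat)))
robot.move_gripper(0.0); robot.move_ptp([*well[:2],.16],down(lat)); s=st(); print(np.array(s['joint_pos']))
robot.move_linear([*well[:2],.105],vel=.1); st()
t=robot.capture("top");c=robot.capture("side")
a=cv2.resize(t[160:240,280:380],(600,480),interpolation=cv2.INTER_CUBIC)
b=cv2.resize(c[100:190,222:342],(600,450),interpolation=cv2.INTER_CUBIC)
cv2.imwrite("pics/t2.png",a);cv2.imwrite("pics/s2.png",b)
```

```text
1.34 [ 0.109 -0.406  0.419] F [ 0.2 -0.  -1.1] g 0.0853
2.98 [ 0.413 -0.079  0.419] F [-0.5 -0.4 -0.3] g 0.0855
[ 0.066  0.572 -0.014  1.668  0.01   0.901  0.139]
5.0 [ 0.62  -0.08   0.161] F [ 0.6 -0.1  0.4] g 0.0002
[ 0.066  0.571 -0.014  1.667  0.01   0.902  0.139]
5.7 [ 0.62  -0.08   0.105] F [0.4 1.1 0.5] g -0.0003
```

View pics/s2.png

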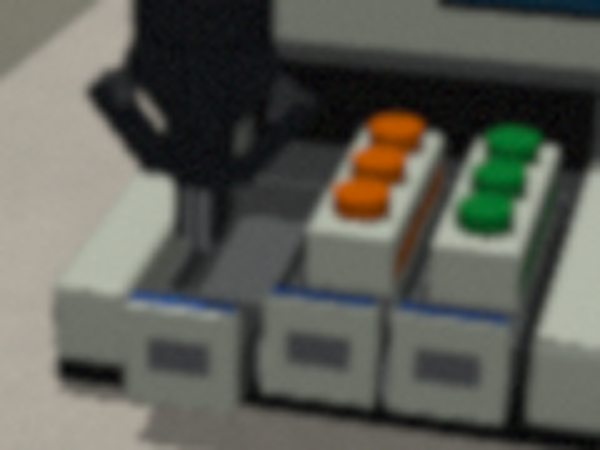

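View pics/t2.png

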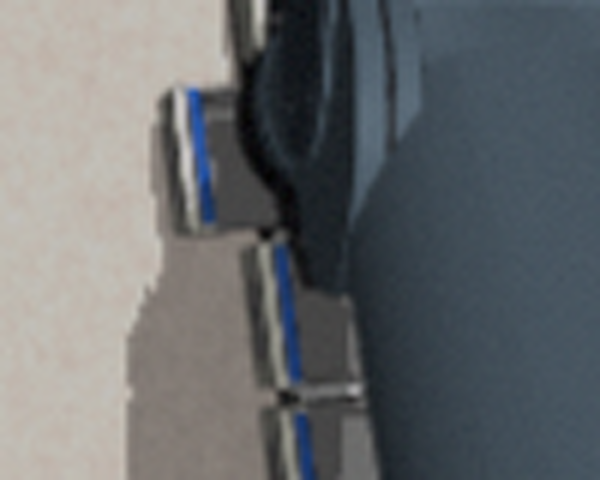

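The shut fingers hang over the well with their tip at side crop (197,252), clear of the lip and cassettes. The two knuckles sit well above the walls. I'll check the tip's projection, then go down and pull in steps, watching the force.

Run:
```python
from h import *
print('tip seen',atz("side",((197+.5)/5-.5+222,(252+.5)/5-.5+100),.105))
well=lip+.028*rear
robot.move_linear([*well[:2],.058],vel=.08); s=st()
if abs(s['ft_force'][2])<6:
    for d in(.018,.012,.006,0):
        robot.move_linear([*(lip+d*rear)[:2],.058],vel=.04); st()
c=robot.capture("side")
cv2.imwrite("pics/s3.png",cv2.resize(c[100:190,222:342],(600,450),interpolation=cv2.INTER_CUBIC))
```

```text
tip seen [ 0.61919463 -0.07499017  0.105     ]
6.53 [ 0.6194 -0.0799  0.058 ] F [-0.1 -0.1  0.3] g -0.0
6.93 [ 0.6185 -0.0693  0.0583] F [ 0.1 -0.5 -0.1] g -0.0002
7.23 [ 0.6178 -0.0634  0.058 ] F [ 0.3 -0.5  0.5] g 0.0003
7.53 [ 0.6172 -0.0575  0.058 ] F [-0.5  0.6 -0.4] g -0.0
7.83 [ 0.6167 -0.0513  0.058 ] F [-0.  -1.1  0.7] g 0.0001
```

View pics/s3.png

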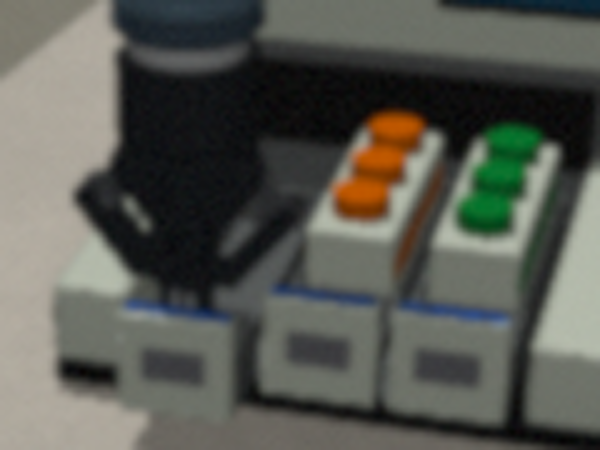

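The fingertip is behind the lip and the empty carrier has begun to move: its front corner shifted from (130,292) to (122,302), and the other two haven't moved. I'll draw on until the stop shows in the force.

Run:
```python
from h import *
robot.move_linear([*(lip-.10*rear)[:2],.058],vel=.08); st()
d=-.10
while d>-.142:
    d-=.003; robot.move_linear([*(lip+d*rear)[:2],.058],vel=.03); s=st()
    f=s['ft_force']@rear
    if f>10: print('stop',d,f); break
robot.pause(.2); st()
t=robot.capture("top");c=robot.capture("side")
cv2.imwrite("pics/t4.png",cv2.resize(t[150:270,220:400],(780,520),interpolation=cv2.INTER_CUBIC))
```

```text
9.28 [0.6081 0.0476 0.0582] F [-0.8 -0.6 -0.5] g -0.0002
9.53 [0.6077 0.0506 0.0581] F [-0.3 -0.7  0.5] g 0.0003
9.78 [0.6073 0.0539 0.0581] F [0.5 0.3 0.6] g 0.0003
10.03 [0.6068 0.0571 0.058 ] F [0.4 0.1 0.5] g -0.0001
10.28 [0.6064 0.0601 0.0579] F [ 0.4 -0.3 -0. ] g -0.0
10.53 [0.606  0.063  0.0579] F [-0.5  0.5  0.2] g -0.0002
10.78 [0.6058 0.066  0.0579] F [-0.2 -1.1  0.2] g -0.0002
11.03 [0.6056 0.0685 0.0579] F [-0.7 -2.1  0.6] g -0.0002
11.28 [0.6055 0.0685 0.0579] F [-0.  -7.6  0.7] g -0.0
11.53 [0.6055 0.0685 0.058 ] F [  0.6 -12.6   1.4] g 0.0001
stop -0.12700000000000003 12.615940743696614
11.73 [0.6055 0.0685 0.058 ] F [  0.7 -13.    0.7] g -0.0001
```

The stop shows at d ≈ -0.121, against -0.120 predicted: the position holds while the force climbs to 13 N. Now I'll back off inside the well, lift out and look.

Run:
```python
from h import *
p=lip+(-.121+.015)*rear
robot.move_linear([*p[:2],.058],vel=.06); st()
robot.move_linear([*p[:2],.20],vel=.12); st()
robot.move_ptp([.45,.0,.40],down(lat)); st()
t=robot.capture("top");c=robot.capture("side")
cv2.imwrite("pics/t5.png",cv2.resize(t[160:260,270:400],(780,600),interpolation=cv2.INTER_CUBIC))
cv2.imwrite("pics/s5.png",cv2.resize(c,(768,576),interpolation=cv2.INTER_CUBIC))
```

```text
12.33 [0.6071 0.054  0.058 ] F [-0.2  0.3 -0.3] g -0.0002
13.67 [0.6065 0.0535 0.1991] F [ 0.6 -0.5 -0. ] g -0.0004
14.68 [4.502e-01 3.000e-04 3.989e-01] F [ 0.6  0.1 -0.4] g 0.0004
```

View pics/s5.png

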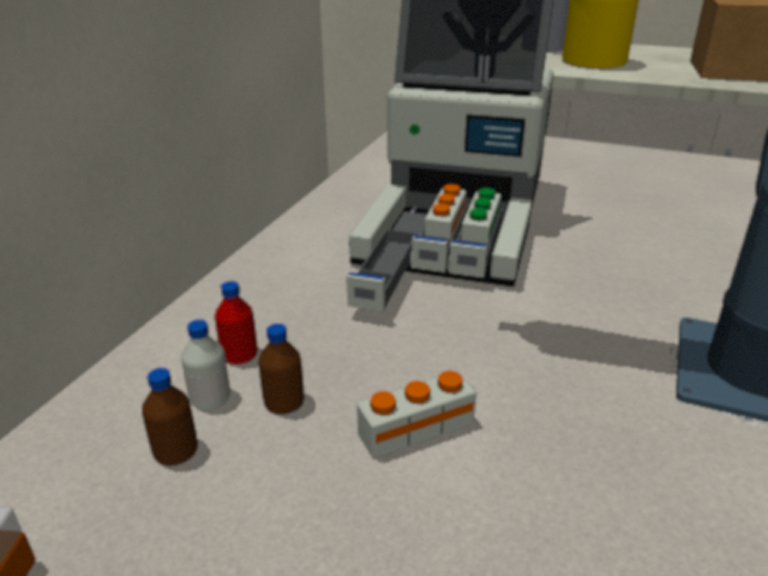

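View pics/t5.png

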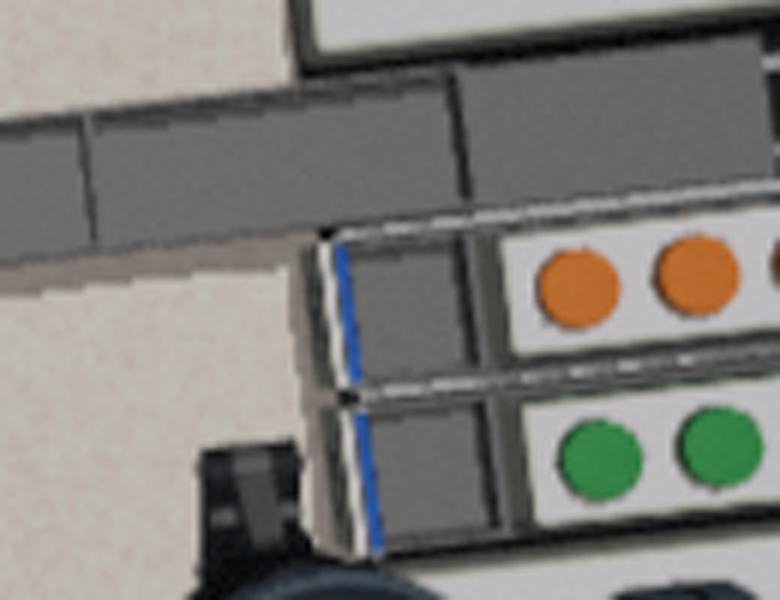

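The empty carrier is drawn far out: side lip at (367,276), with the gripper clear of it. The full carriers' lips are at top crop (348,247) and (368,412), exactly where they started once the 180 px crop offset is allowed for. The cassettes and bottles haven't moved. One numeric check of the draw, then I'll hand in.

Run:
```python
from h import *
t=robot.capture("top"); h=cv2.cvtColor(t,cv2.COLOR_BGR2HSV)
m=cv2.inRange(h,(105,120,60),(125,255,255)); m[:160]=0;m[260:]=0;m[:,:220]=0;m[:,345:]=0
n,l,stt,c=cv2.connectedComponentsWithStats(m)
for i in range(1,n):
    if stt[i,4]>15:
        X=atz("top",c[i],.088); print(stt[i],X,'along',-(X+.003*rear-np.array([.548,-.0875,.088]))@rear)
robot.close_job(); st()
```

```text
[261 181   4  22  39] [0.60199635 0.08121495 0.088     ] along 0.16012675698544646
[326 201   4  23  45] [ 0.54756833 -0.08477615  0.088     ] along -0.00024823205330819014
[329 229   5  23  45] [ 0.47595707 -0.09199862  0.088     ] along -0.0009506711159766947
the job is handed in; nothing more can be done
the job is handed in; nothing more can be done
```

The empty carrier, in the far lane, is drawn out to its stop and released, and the job is handed in. I put the shut fingertips into its finger well, hooked them behind the blue lip and drew the carrier along the rail. I then backed off, lifted out and moved the arm clear.

- **Draw:** at the end the position stopped changing while the pull climbed to 13 N. The last top picture puts the lip 160 mm out, which matches the 0.16 m stop.
- **Full carriers:** their lips measure within 1 mm of fully home.
- **Other items:** the cassettes and the bottle look unmoved in the side picture. I did not measure their positions numerically.
- **Time and force:** the clock read about 14.7 s just before the final camera check. The largest wrist force I read was 13 N, and no check failed or disagreed.

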